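# Move the casting cores to the drying tray in reverse order

## Task

Move the four casting cores from the pink mould board into the grey drying tray in reverse order: the core that stands beside the board's black end block goes into the bay farthest from the tray's black end block, the next core into the next bay, and so on, so that the last one ends beside the tray's black block. Keep every core upright all the way, and leave each standing flat on the floor of its own bay.

Things in the scene. Friction and masses are not known exactly. Their poses are not given: they have to be found in the camera images.
- core_red: loose casting core with a red head, round about its own z axis, about 120 g, 72 mm tall: aluminium foot 36 mm diameter and 10 mm high, aluminium neck 22 mm diameter up to 36 mm, red plastic head 30 mm diameter from 36 to 72 mm (grip here, from above). Origin at the centre of the foot's underside, z up. It starts standing on the mould board's top inside the seat ring of its own colour.
- core_yellow: loose casting core with a yellow head, round about its own z axis, about 120 g, 72 mm tall: aluminium foot 36 mm diameter and 10 mm high, aluminium neck 22 mm diameter up to 36 mm, yellow plastic head 30 mm diameter from 36 to 72 mm (grip here, from above). Origin at the centre of the foot's underside, z up. It starts standing on the mould board's top inside the seat ring of its own colour.
- core_green: loose casting core with a green head, round about its own z axis, about 120 g, 72 mm tall: aluminium foot 36 mm diameter and 10 mm high, aluminium neck 22 mm diameter up to 36 mm, green plastic head 30 mm diameter from 36 to 72 mm (grip here, from above). Origin at the centre of the foot's underside, z up. It starts standing on the mould board's top inside the seat ring of its own colour.
- core_blue: loose casting core with a blue head, round about its own z axis, about 120 g, 72 mm tall: aluminium foot 36 mm diameter and 10 mm high, aluminium neck 22 mm diameter up to 36 mm, blue plastic head 30 mm diameter from 36 to 72 mm (grip here, from above). Origin at the centre of the foot's underside, z up. It starts standing on the mould board's top inside the seat ring of its own colour.
- seat_red: fixed red seat ring, 54 mm outside and 43 mm inside diameter, 6 mm high, lying on top of the mould board; the red core starts in it. It shows which place on the board belongs to that core, also after the core is gone. Origin at the centre of its underside, z up.
- seat_yellow: fixed yellow seat ring, 54 mm outside and 43 mm inside diameter, 6 mm high, lying on top of the mould board; the yellow core starts in it. It shows which place on the board belongs to that core, also after the core is gone. Origin at the centre of its underside, z up.
- seat_green: fixed green seat ring, 54 mm outside and 43 mm inside diameter, 6 mm high, lying on top of the mould board; the green core starts in it. It shows which place on the board belongs to that core, also after the core is gone. Origin at the centre of its underside, z up.
- seat_blue: fixed blue seat ring, 54 mm outside and 43 mm inside diameter, 6 mm high, lying on top of the mould board; the blue core starts in it. It shows which place on the board belongs to that core, also after the core is gone. Origin at the centre of its underside, z up.
- mould_board: fixed pink board (source rack), 70 (own x) by 244 (own y) by 20 mm thick, plus a black end block 36 mm long, 34 mm high on its +y end. Origin on the table under the centre of the pink slab. Four places along its own y: +90 (beside the black block), +30, -30, -90 mm, at x = 0, z = 20 mm, each with a seat ring; colour order varies. Board and tray may trade places.
- drying_tray: fixed grey tray (target rack), outside 64 (own x) by 244 (own y) by 18 mm high, walls, dividers, floor 4 mm thick, plus a black end block 36 mm long, 34 mm high on its +y end. Origin on the table under the centre of the grey tray. Four empty bays 56 x 56 mm inside, centred at own y +90 (beside the black block), +30, -30, -90 mm, x = 0, floor z = 4 mm.
Mind the look-alikes: they are no part of the job. What is shaped like the core_green but white is not meant. What is shaped like the core_red but white is not meant.

How it is judged:
At the end, for the whole second after the job is handed in: Each core stands upright (within 0.1 rad), at rest and released on the floor of the bay that mirrors its seat's place (seat at +90 mm: bay at -90, +30: -30, -30: +30, -90: +90), its axis within 13 mm of the bay's centre along each side and its underside under 9 mm above the table (((y of seat_red in the frame of mould_board between 0.06 and 0.12 m and y of core_red in the frame of drying_tray between -0.103 and -0.077 m) or (y of seat_red in the frame of mould_board between 0 and 0.06 m and y of core_red in the frame of drying_tray between -0.043 and -0.017 m) or (y of seat_red in the frame of mould_board between -0.06 and 0 m and y of core_red in the frame of drying_tray between 0.017 and 0.043 m) or (y of seat_red in the frame of mould_board between -0.12 and -0.06 m and y of core_red in the frame of drying_tray between 0.077 and 0.103 m)) and x of core_red in the frame of drying_tray between -0.013 and 0.013 m and z of each of core_red, core_yellow, core_green, core_blue in the frame of drying_tray below 0.009 m and angle between each of core_red, core_yellow, core_green, core_blue's own z axis and vertical below 0.1 rad and linear speed of each of core_red, core_yellow, core_green, core_blue below 0.02 m/s and angular speed of each of core_red, core_yellow, core_green, core_blue below 0.2 rad/s and ((y of seat_yellow in the frame of mould_board between 0.06 and 0.12 m and y of core_yellow in the frame of drying_tray between -0.103 and -0.077 m) or (y of seat_yellow in the frame of mould_board between 0 and 0.06 m and y of core_yellow in the frame of drying_tray between -0.043 and -0.017 m) or (y of seat_yellow in the frame of mould_board between -0.06 and 0 m and y of core_yellow in the frame of drying_tray between 0.017 and 0.043 m) or (y of seat_yellow in the frame of mould_board between -0.12 and -0.06 m and y of core_yellow in the frame of drying_tray between 0.077 and 0.103 m)) and x of core_yellow in the frame of drying_tray between -0.013 and 0.013 m and ((y of seat_green in the frame of mould_board between 0.06 and 0.12 m and y of core_green in the frame of drying_tray between -0.103 and -0.077 m) or (y of seat_green in the frame of mould_board between 0 and 0.06 m and y of core_green in the frame of drying_tray between -0.043 and -0.017 m) or (y of seat_green in the frame of mould_board between -0.06 and 0 m and y of core_green in the frame of drying_tray between 0.017 and 0.043 m) or (y of seat_green in the frame of mould_board between -0.12 and -0.06 m and y of core_green in the frame of drying_tray between 0.077 and 0.103 m)) and x of core_green in the frame of drying_tray between -0.013 and 0.013 m and ((y of seat_blue in the frame of mould_board between 0.06 and 0.12 m and y of core_blue in the frame of drying_tray between -0.103 and -0.077 m) or (y of seat_blue in the frame of mould_board between 0 and 0.06 m and y of core_blue in the frame of drying_tray between -0.043 and -0.017 m) or (y of seat_blue in the frame of mould_board between -0.06 and 0 m and y of core_blue in the frame of drying_tray between 0.017 and 0.043 m) or (y of seat_blue in the frame of mould_board between -0.12 and -0.06 m and y of core_blue in the frame of drying_tray between 0.077 and 0.103 m)) and x of core_blue in the frame of drying_tray between -0.013 and 0.013 m); the robot touches nothing.
It fails at once if a core is tipped more than 0.6 rad (about 35 degrees) from upright (angle between any of core_red, core_yellow, core_green, core_blue's own z axis and vertical above 0.6 rad).
It also fails if it takes over 93 s, if anything falls off the work surface, if the arm or the gripper's body presses on something with over 40 N, if the wrist force passes 120 N, or if a joint passes its speed limit or range.

## Robot

A 6-joint arm with a two-finger parallel gripper is mounted at the origin on the work surface. World frame = base frame: x ahead of the robot, y to its left, z up, the work surface at z = 0. Lengths are in m, angles in rad, forces in N, time in s.
With the tool pointing down it reaches from about 0.25 to 0.775 m from the base axis. Payload 8.9 kg.
Tool frame: the origin (TCP) lies at the very end of the fingers, on their centre line; the grasp point (between the pads) lies 19 mm behind it; y points along the fingers, x is the direction in which the jaws open and shut, and the axes are right-handed (so a half turn about y gives the same grasp; the last joint's range is limited). The gripper opens to 85 mm and grips with 20 to 120 N. Pads are 22 mm wide; open, the fingers measure 114 mm over their backs; the gripper's body (76 mm by 85 mm) begins 54 mm behind the grasp point. The pads swing forward as they close: fully open they stand 13 mm farther back than shut.
Start: joints at [1.133, 0.291, -0.153, 1.127, 0, 1.431], TCP at [0.155, 0.502, 0.231] pointing down, gripper open.
Joint ranges: [-2.52, 2.52], [-0.91, 1.74], [-1.3, 1.37], [-1.96, 2.02], [-1.52, 1.47], [-3.14, 3.14]. Speed limits (rad/s): [2.22, 2.22, 2.79, 3.14, 3.14, 3.14].

## Interface

Orientations are given as a rotation vector (axis times angle).
In Python, from station import manip gives the robot as it stands. The module is installed in compiled form; this text tells all that it offers.
- The arm moves only by the tool move_arm, never from a script. Its argument "rows" is a list of rows, each a list of 5 numbers: the shift along the tool's x, y, z in mm, then the turn about the tool's y in degrees, then the finger opening in mm, from 0 to 85.4. In form: [[tx, ty, tz, turn, claw], ...]. A call has 1 to 12 rows; each row shifts and turns the pose as measured when the row begins, along the tool's axes as they then stand; what a row does not reach is not made up. A row lasts 1/12 s, in which the tool goes at most 41.7 mm and 7.16 degrees, less where a joint would pass 70% of its speed; a pose out of reach is approached as far as the arm can. A call is refused whole if a number of a shift passes 41.7 or a number of a turn 7.16, either way. A call with a gripper value outside its range is refused whole. The fingers move at their own pace and stop on an object; "newtons" is the grip in N (left out, the last holds). Time passes only in rows, so rows that do not move let the fingers close. It gives the time, the measured TCP pose, the force and the opening at its end, in the units of the state.
- manip.state(): the state, without advancing time (a new reading comes with each control period).
- manip.snapshot(name): name is "scene" or "top" or "wrist"; returns a dict with "frame" (384x512x3 uint8, red, green, blue), "depth" (384x512 float32, m along the optical axis (not along the pixel's ray), 0 where there is no reading), "mtx" (3x3 intrinsics, pixels), "rvec" (rotation vector, rad) and "tvec" (3), from world to camera coordinates, as OpenCV has them. Camera axes: x right, y down, z forward; pixel columns grow to the right and rows downward; lengths in m; the calibration is good to about 2 mm. A picture is of the moment at which its call begins.
- manip.job_done(): hands the job in, once; it reports no verdict.
The state is a dict: "time_s": time; "qpos": joint angles; "dq": joint speeds; "effort": joint torques, N m; "tcp_pos": TCP position; "orientation": TCP orientation; "contact_force": force on the tool from outside, world axes, zero at the start; "moment": the same for the moment, N m; "gripper_width": finger opening in m.
Only numpy, scipy, OpenCV 4.12 (cv2) and the standard library are available. Lean on these libraries where they do the work, as an engineer would, in place of code of your own. Each camera call takes 0.05 s, during which the arm holds its last target.

## Working session

There is one attempt and no reset: what is moved stays moved. The work goes in short steps, Python scripts to look and compute and a tool call to move; the robot and the scene stay as the last step left them, time stands still between calls to the robot, and variables do not carry over. Pictures are saved under pics/ and viewed, and the job is handed in when it is done.

Besides the shell and the picture viewer there is one more tool, called by a JSON object that holds its "api" and its "payload". move_arm: Moves the arm, as the interface text tells. Its arguments: {"type":"object","properties":{"rows":{"type":"array","items":{"type":"array","items":{"type":"number"}}},"newtons":{"type":"number"}},"required":["rows"]}

```bash
mkdir -p pics; python3 - <<'E'
from station import manip
import cv2,numpy as np
print(manip.state())
for n in ["scene","top","wrist"]:
    s=manip.snapshot(n); cv2.imwrite(f"pics/{n}0.png",s["frame"][:,:,::-1]); np.savez(f"pics/{n}0.npz",**s)
    R=cv2.Rodrigues(s["rvec"])[0]; print(n,s["mtx"].tolist(),(-R.T@np.ravel(s["tvec"])),R.tolist())
E
```

```text
{'time_s': 0.0, 'qpos': array([ 1.13271552e+00,  2.91249582e-01, -1.54100194e-01,  1.12668558e+00,
       -1.45019218e-05,  1.43151753e+00]), 'dq': array([-0.00136995,  0.00041798, -0.00114579, -0.00153157, -0.00134366,
        0.00044159]), 'effort': array([-1.09384338e-03, -5.37152195e+01,  3.31364357e+01,  1.63045235e-02,
       -2.41162634e-04, -1.67536035e-05]), 'tcp_pos': array([0.15435878, 0.5013589 , 0.230758  ]), 'orientation': array([-1.33648348, -0.98551131,  0.9873088 ]), 'contact_force': array([ 0.54075659, -0.9558231 , -0.71005515]), 'moment': array([ 0.01648959, -0.06521355,  0.00286896]), 'gripper_width': 0.08537014152409443}
scene [[429.3200911829771, 0.0, 254.9868592920911], [0.0, 429.3200911829771, 192.78204091285866], [0.0, 0.0, 1.0]] [0.83391729 0.37409976 0.42179246] [[-0.7840958382662728, 0.620396339041232, 0.017380993002344164], [0.3506139022116287, 0.46588843274774294, -0.8124148323410808], [-0.5121167913566644, -0.6309170712035684, -0.5828207625629565]]
top [[405.46038639048635, 0.0, 257.20230213878466], [0.0, 405.46038639048635, 193.10290838284203], [0.0, 0.0, 1.0]] [ 0.36566223 -0.04198813  0.67505746] [[-0.07926693539063989, -0.9968461253888514, 0.0038151344681409682], [-0.9679486596231457, 0.07605300989793462, -0.2393560778823459], [0.23831102636582124, -0.02266587705557596, -0.9709243599425087]]
wrist [[333.5578127547807, 0.0, 253.99270812381982], [0.0, 333.5578127547807, 189.02000294136954], [0.0, 0.0, 1.0]] [0.08685508 0.52270196 0.37218336] [[0.29425229346377657, 0.9557277025019648, -0.0003827030486360239], [0.9176679054683354, -0.28242240712953215, 0.27950527584380047], [0.2670228512031617, -0.08259626275732193, -0.9601440799764677]]
```

View pics/scene0.png

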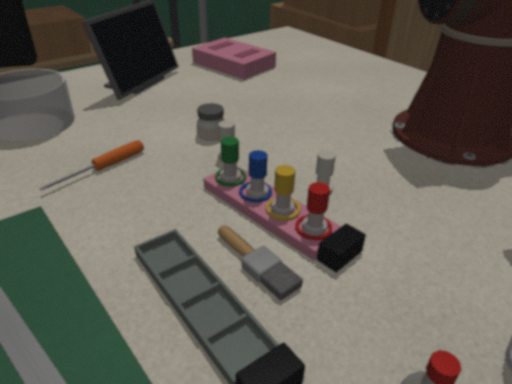

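View pics/top0.png

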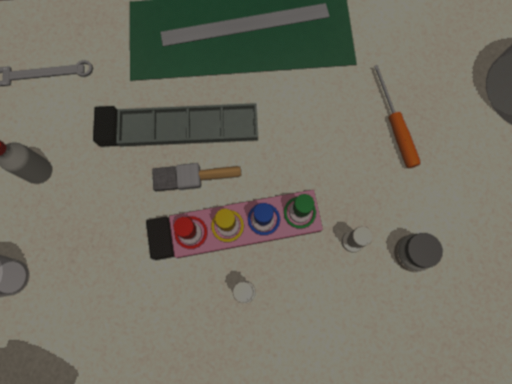

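View pics/wrist0.png

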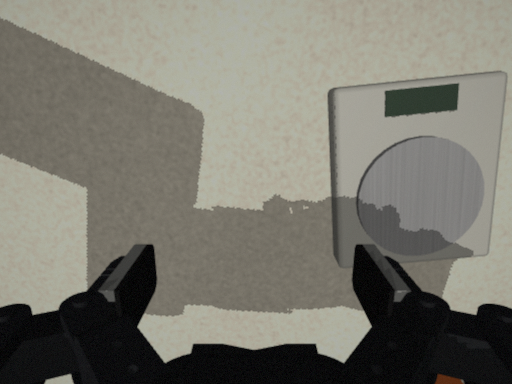

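Candidates: red head top(184,229), yellow (224,219), blue (263,214) and green (303,206), all standing in rings on the pink board. The look-alikes are white at (358,238) and (243,292). There is also a red-capped bottle at (15,160), off the board. I choose the four on the board. Next I measure them.

```bash
cat > h.py <<'E'
import cv2,numpy as np
def cloud(s):
    h,w=s["depth"].shape; K=s["mtx"]; d=s["depth"]
    u,v=np.meshgrid(np.arange(w),np.arange(h))
    P=np.stack([(u-K[0,2])/K[0,0]*d,(v-K[1,2])/K[1,1]*d,d],-1)
    R=cv2.Rodrigues(s["rvec"])[0]
    W=(P-np.ravel(s["tvec"]))@R; W[d<=0]=np.nan
    return W
def hsv(s): return cv2.cvtColor(s["frame"],cv2.COLOR_RGB2HSV)
def cmask(s,c):
    H=hsv(s); h=H[...,0].astype(int); S=H[...,1]; V=H[...,2]
    m={'red':(h<6)|(h>174),'yellow':(h>20)&(h<34),'green':(h>50)&(h<85),'blue':(h>100)&(h<130)}[c]
    return m&(S>150)&(V>40)
E
python3 - <<'E'
from h import *
for n in ["top","scene"]:
    s=dict(np.load(f"pics/{n}0.npz")); W=cloud(s); z=W[...,2]
    for c in ['red','yellow','green','blue']:
        m=cmask(s,c)
        k=m&(z>.084)&(z<.1); 
        p=W[k]; p=p[(p[:,0]<.5)&(abs(p[:,1])<.25)]
        zt=np.median(p[:,2]) if len(p) else 0
        t=p[p[:,2]>np.percentile(p[:,2],40)]
        cir=cv2.minEnclosingCircle((t[:,:2]*1000).astype(np.float32))
        kr=m&(z>.021)&(z<.031); q=W[kr]; cr=cv2.minEnclosingCircle((q[:,:2]*1000).astype(np.float32)) if len(q)>5 else None
        print(n,c,len(p),t.mean(0).round(4),cir,"ring",len(q),cr)
    # table check & tray
    x,y=W[...,0],W[...,1]
    print('table',np.nanmedian(z[(abs(z)<.02)]))
    H=hsv(s);dark=H[...,2]<45
    for lo,hi in((.03,.038),):
        k=dark&(z>lo)&(z<hi)&(x>.1)&(x<.65)&(abs(y)<.35)
        n_,L,st,ce=cv2.connectedComponentsWithStats(k.astype(np.uint8))
        for i in range(1,n_):
            if st[i,4]>60: p=W[L==i]; print('block',st[i].tolist(),p.mean(0).round(4),cv2.minAreaRect((p[:,:2]*1000).astype(np.float32)))
    np.save(f'pics/{n}_W.npy',W)
# tray top walls
for n in ["top","scene"]:
    W=np.load(f'pics/{n}_W.npy');z=W[...,2];x,y=W[...,0],W[...,1]
    k=(z>.012)&(z<.022)&(x>.3)&(x<.65)&(abs(y)<.35)
    n_,L,st,ce=cv2.connectedComponentsWithStats(k.astype(np.uint8))
    for i in range(1,n_):
        if st[i,4]>100: p=W[L==i]; print(n,'tray',st[i].tolist(),p.mean(0).round(4),cv2.minAreaRect((p[:,:2]*1000).astype(np.float32)))
E
```

```text
top red 328 [0.4668 0.0553 0.0928] ((467.3057861328125, 55.087642669677734), 14.286124229431152) ring 194 ((470.64801025390625, 57.94224548339844), 29.457521438598633)
top yellow 316 [ 0.4748 -0.0052  0.0929] ((474.5608215332031, -5.6871137619018555), 14.245769500732422) ring 163 ((474.997802734375, -4.832101821899414), 25.727428436279297)Traceback (most recent call last):
  File "<stdin>", line 9, in <module>
    return _quantile_unchecked(
        a, q, axis, out, overwrite_input, method, keepdims, weights)
    return _ureduce(a,
                    func=_quantile_ureduce_func,
    ...<5 lines>...
                    overwrite_input=overwrite_input,
                    method=method)
    r = func(a, **kwargs)
    result = _quantile(arr,
                       quantiles=q,
    ...<2 lines>...
                       out=out,
                       weights=wgt)
    slices_having_nans = np.isnan(arr[-1, ...])
                                  ~~~^^^^^^^^^
IndexError: index -1 is out of bounds for axis 0 with size 0
```

```bash
sed -i 's/S>150)&(V>40/S>100)\&(V>30/; s/(h>50)&(h<85)/(h>45)\&(h<90)/' h.py
cat > m.py <<'E'
from h import *
import sys
def cores(s,n,zlo=.084,zhi=.1):
    W=cloud(s); z=W[...,2]
    for c in ['red','yellow','green','blue']:
        m=cmask(s,c); k=m&(z>zlo)&(z<zhi)&(W[...,0]<.75)&(abs(W[...,1])<.25)
        p=W[k]
        if len(p)<10: print(n,c,len(p)); continue
        t=p[p[:,2]>np.percentile(p[:,2],40)]
        cir=cv2.minEnclosingCircle((t[:,:2]*1000).astype(np.float32))
        print(n,c,len(p),t.mean(0).round(4),np.round(cir[0],1),round(cir[1],1))
if __name__=="__main__":
  for n in ["top","scene"]:
    s=dict(np.load(f"pics/{n}0.npz")); W=cloud(s); z=W[...,2]; x,y=W[...,0],W[...,1]
    cores(s,n)
    for c in ['red','yellow','green','blue']:
        q=W[cmask(s,c)&(z>.023)&(z<.029)&(x<.55)&(abs(y)<.3)]
        print('ring',c,len(q),q[:,2].mean().round(4),cv2.minAreaRect((q[:,:2]*1000).astype(np.float32)))
    print('table',np.nanmedian(z[(abs(z)<.02)]))
    dark=hsv(s)[...,2]<60
    k=dark&(z>.03)&(z<.038)&(x>.1)&(x<.75)&(abs(y)<.35)
    n_,L,st,ce=cv2.connectedComponentsWithStats(k.astype(np.uint8))
    for i in range(1,n_):
        if st[i,4]>60: p=W[L==i]; print('block',st[i].tolist(),p.mean(0).round(4),cv2.minAreaRect((p[:,:2]*1000).astype(np.float32)))
    for nm,lo,hi in(('rim',.013,.0215),):
        k=(z>lo)&(z<hi)&(x>.3)&(x<.75)&(abs(y)<.35)
        n_,L,st,ce=cv2.connectedComponentsWithStats(k.astype(np.uint8))
        for i in range(1,n_):
            if st[i,4]>150: p=W[L==i]; print(nm,st[i].tolist(),p.mean(0).round(4),cv2.minAreaRect((p[:,:2]*1000).astype(np.float32)))
E
python3 m.py
```

```text
top red 334 [0.4668 0.0554 0.0928] [467.3  55.1] 14.3
top yellow 316 [ 0.4748 -0.0052  0.0929] [474.6  -5.7] 14.2
top green 287 [ 0.4873 -0.1231  0.0929] [ 487.3 -122.6] 13.9
top blue 307 [ 0.479  -0.0617  0.0928] [478.9 -62.3] 14.5
ring red 235 0.0259 ((467.9721374511719, 55.026939392089844), (53.18924331665039, 51.77064895629883), 84.78411102294922)
ring yellow 163 0.0263 ((471.9295654296875, -5.601476669311523), (44.61082458496094, 50.778682708740234), 17.908279418945312)
ring green 102 0.0263 ((484.8143005371094, -121.3201904296875), (49.29817199707031, 42.553428649902344), 55.5515251159668)
ring blue 168 0.0261 ((480.68560791015625, -63.690677642822266), (50.64051818847656, 49.087642669677734), 80.59208679199219)
table 0.0006235427001085042
block [93, 106, 23, 36, 726] [0.6645 0.1925 0.0339] ((665.4954833984375, 193.14056396484375), (35.261924743652344, 63.306034088134766), 87.63165283203125)
block [146, 217, 27, 42, 884] [0.4629 0.1036 0.0339] ((463.458740234375, 103.9205093383789), (63.7607536315918, 35.25602722167969), 6.0372161865234375)
rim [374, 66, 22, 48, 177] [ 0.7007 -
[... 1724 characters left out ...]
8, 196.8682861328125), (36.07712936401367, 61.830509185791016), 88.97309875488281)
rim [39, 142, 104, 48, 417] [ 0.6394 -0.303   0.0166] ((650.453125, -305.2577209472656), (199.15911865234375, 20.353851318359375), 5.808539390563965)
rim [203, 166, 161, 101, 1885] [ 0.4956 -0.0045  0.0188] ((476.41217041015625, -14.170623779296875), (72.18616485595703, 281.0459289550781), 5.662045478820801)
rim [217, 225, 86, 70, 1907] [0.5686 0.0655 0.0179] ((567.9386596679688, 44.58222198486328), (41.91006088256836, 150.7232666015625), 3.1345279216766357)
rim [133, 229, 145, 155, 2230] [0.6632 0.06   0.0166] ((661.4329833984375, 58.20525360107422), (250.08596801757812, 64.99610900878906), 88.24637603759766)
```

```bash
cat > go.py <<'E'
# usage: go.py x y z(mm) yawdeg of tool x (mod 180)
import sys,numpy as np
from station import manip
from scipy.spatial.transform import Rotation as Rn
s=manip.state(); R=Rn.from_rotvec(s["orientation"]).as_matrix(); p=np.array(s["tcp_pos"])*1000
yaw=np.degrees(np.arctan2(R[1,0],R[0,0]))
print("t",round(s["time_s"],2),"tcp",p.round(1),"yaw x",yaw.round(1),"w",round(s["gripper_width"]*1000,1),"F",np.round(s["contact_force"],1),"q",np.round(s["qpos"],2),"yaxis",R[:,1].round(3))
if len(sys.argv)>1:
    t=np.array([float(a) for a in sys.argv[1:4]])
    d=R.T@(t-p)
    yt=float(sys.argv[4]); dy=((yt-yaw+90)%180)-90
    print("tool-frame delta now",d.round(1),"yaw change world",dy.round(1),"-> turn about tool y",(-dy).round(1))
    # tool axes after the turn
    R2=R@Rn.from_rotvec([0,np.radians(-dy),0]).as_matrix()
    print("after turn delta",(R2.T@(t-p)).round(1), "x axis",R2[:,0].round(2),"z",R2[:,2].round(2))
E
python3 go.py 467 57 150 5; python3 m.py >/dev/null; python3 - <<'E'
import cv2
im=cv2.imread('pics/scene0.png')[120:280,190:380]; cv2.imwrite('pics/crop0.png',cv2.resize(im,None,fx=4,fy=3.7))
E
```

```text
t 0.15 tcp [154.4 501.4 230.9] yaw x 72.9 w 85.1 F [ 0.8 -0.3 -0.8] q [ 1.13  0.29 -0.15  1.13  0.    1.43] yaxis [-0.    -0.001 -1.   ]
tool-frame delta now [-332.7   81.2 -429.6] yaw change world -67.9 -> turn about tool y 67.9
after turn delta [ 272.7   81.2 -469.9] x axis [ 1.    0.09 -0.  ] z [-0.09  1.   -0.  ]
```

View pics/crop0.png

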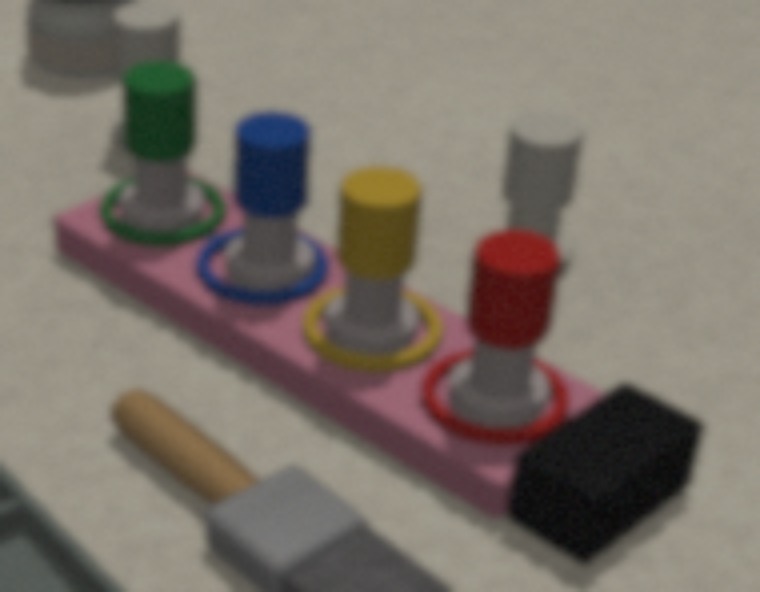

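The crop shows red beside the black block, then yellow, blue and green. The bays are therefore red -90, yellow -30, blue +30 and green +90. I move above red and turn the jaws across the board.

{"api": "move_arm", "payload": {"rows": [[0,0,-38,7.1,55],[0,0,-38,7.1,55],[0,0,-38,7.1,55],[0,0,-38,7.1,55],[0,0,-38,7.1,55],[0,0,-38,7.1,55],[0,0,-38,7.1,55],[0,0,-38,7.1,55],[0,0,-38,7.1,55],[0,0,-38,7.1,55]], "newtons": 40}}

```text
time_s: 0.98
tcp_pos: [0.3931, 0.2254, 0.2276]
orientation: [-1.571, -0.018, 0.021]
contact_force: [1.3, 0.0, -0.7]
gripper_width: 0.0549
```

```bash
python3 go.py 467 57 150 2
```

```text
t 0.98 tcp [393.1 225.4 227.6] yaw x 1.4 w 54.9 F [ 1.3  0.  -0.7] q [ 0.36  0.16 -0.34  1.08  0.    1.9 ] yaxis [-0.002 -0.    -1.   ]
tool-frame delta now [  69.8   77.5 -170.2] yaw change world 0.6 -> turn about tool y -0.6
after turn delta [  68.1   77.5 -170.9] x axis [ 1.    0.03 -0.  ] z [-0.03  1.   -0.  ]
```

{"api": "move_arm", "payload": {"rows": [[14,14,-34,0,55],[14,14,-34,0,55],[14,14,-34,0,55],[14,14,-34,0,55],[14,14,-34,0,55],[0,0,0,0,55],[0,0,0,0,55]]}}

```text
time_s: 1.57
tcp_pos: [0.469, 0.041, 0.1551]
orientation: [-1.571, -0.006, 0.005]
contact_force: [-0.3, 0.1, 0.4]
gripper_width: 0.055
```

```bash
python3 go.py 467 57 55 2; python3 - <<'E'
from station import manip
import cv2
s=manip.snapshot("wrist"); cv2.imwrite("pics/w1.png",s["frame"][:,:,::-1])
s=manip.snapshot("scene"); cv2.imwrite("pics/s1.png",s["frame"][:,:,::-1])
E
```

```text
t 1.57 tcp [469.   41.  155.1] yaw x 0.4 w 55.0 F [-0.3  0.1  0.4] q [-0.07  0.25 -0.42  0.9  -0.    1.5 ] yaxis [ 0.001 -0.    -1.   ]
tool-frame delta now [ -2.  100.1  16.1] yaw change world 1.6 -> turn about tool y -1.6
after turn delta [ -1.6 100.1  16.1] x axis [1.   0.03 0.  ] z [-0.03  1.   -0.  ]
```

View pics/w1.png

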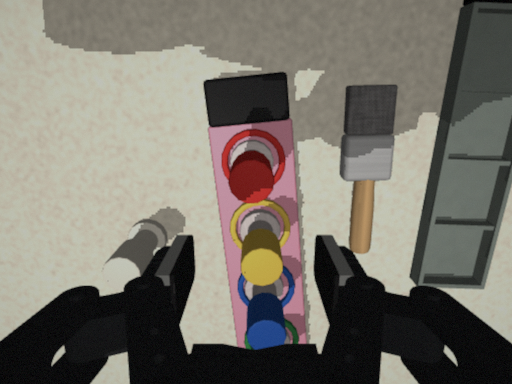

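View pics/s1.png

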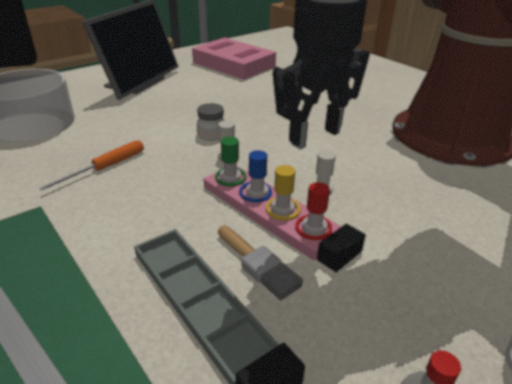

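```bash
python3 - <<'E'
from station import manip
from m import *
s=manip.snapshot("wrist"); cores(s,"wrist"); cores(manip.snapshot("top"),"top")
W=cloud(s); print(W[265,120],W[255,135])
s=dict(np.load("pics/top0.npz"));W=cloud(s); print(W[292,243],W[238,360])
E
python3 go.py 467 57 120 2
```

```text
wrist red 1586 [0.467  0.0574 0.0911] [467.4  57.6] 14.5
wrist yellow 1358 [ 0.4748 -0.0035  0.091 ] [475.   -3.4] 14.6
wrist green 7
wrist blue 1065 [ 0.4784 -0.0588  0.0909] [473.7 -40.7] 30.7
top red 39 [0.4681 0.0433 0.092 ] [468.8  44.7] 9.0
top yellow 317 [ 0.4748 -0.0059  0.0929] [474.5  -5.6] 14.3
top green 281 [ 0.4877 -0.1231  0.093 ] [ 487.1 -123.5] 14.0
top blue 306 [ 0.4791 -0.0622  0.0928] [479.4 -62.4] 14.4
[ 0.36847727 -0.01314649  0.07016543] [ 0.37654495 -0.01012637  0.05972394]
[ 0.36858452 -0.02395785  0.07245516] [ 0.43285186 -0.20354636  0.07206224]
t 1.77 tcp [469.   43.4 156.1] yaw x 0.7 w 54.9 F [-0.5 -0.2  0.3] q [-0.06  0.25 -0.42  0.9  -0.    1.5 ] yaxis [ 0.003 -0.    -1.   ]
tool-frame delta now [-2.  36.1 13.6] yaw change world 1.3 -> turn about tool y -1.3
after turn delta [-1.6 36.1 13.7] x axis [1.   0.03 0.  ] z [-0.03  1.   -0.  ]
```

The wrist camera puts red at (467,57), which agrees with the average of the other two. I align and descend.

{"api": "move_arm", "payload": {"rows": [[-2,0,14,0,55],[0,10,0,0,55],[0,15,0,0,55],[0,20,0,0,55]]}}

```text
time_s: 2.1
tcp_pos: [0.4698, 0.063, 0.1155]
orientation: [-1.571, -0.026, 0.005]
contact_force: [0.3, 0.0, -0.2]
gripper_width: 0.0549
```

```bash
python3 go.py 467.2 57.3 55 2
```

```text
t 2.1 tcp [469.8  63.  115.5] yaw x 1.1 w 54.9 F [ 0.3  0.  -0.2] q [-0.02  0.29 -0.49  0.78  0.    1.53] yaxis [ 0.013  0.    -1.   ]
tool-frame delta now [-3.5 60.4 -5.6] yaw change world 0.9 -> turn about tool y -0.9
after turn delta [-3.6 60.4 -5.6] x axis [1.   0.03 0.01] z [-0.03  1.   -0.  ]
```

{"api": "move_arm", "payload": {"rows": [[-3,0,-4,0,55],[0,0,0,0,55],[0,0,0,0,55]]}}

```text
time_s: 2.35
tcp_pos: [0.4641, 0.0619, 0.1146]
orientation: [-1.57, -0.028, 0.012]
contact_force: [1.1, 0.0, -0.3]
gripper_width: 0.0547
```

```bash
python3 go.py 467.2 57.3 55 2
```

```text
t 2.35 tcp [464.1  61.9 114.6] yaw x 1.5 w 54.7 F [ 1.1  0.  -0.3] q [-0.02  0.28 -0.5   0.78  0.    1.52] yaxis [ 0.01   0.001 -1.   ]
tool-frame delta now [ 2.4 59.6 -4.7] yaw change world 0.5 -> turn about tool y -0.5
after turn delta [ 2.4 59.6 -4.7] x axis [1.   0.03 0.01] z [-0.03  1.    0.  ]
```

{"api": "move_arm", "payload": {"rows": [[2,10,-4,0,55],[0,14,0,0,55],[0,14,0,0,55],[0,12,0,0,55],[0,6,0,0,55],[0,0,0,0,55]]}}

```text
time_s: 2.85
tcp_pos: [0.4717, 0.0576, 0.06]
orientation: [-1.571, -0.037, 0.006]
contact_force: [0.0, 0.4, 1.0]
gripper_width: 0.0551
```

```bash
python3 go.py 467.2 57.3 55 2
```

```text
t 2.85 tcp [471.7  57.6  60. ] yaw x 1.6 w 55.1 F [0.  0.4 1. ] q [-0.03  0.36 -0.56  0.63  0.    1.51] yaxis [ 0.02  0.   -1.  ]
tool-frame delta now [-4.6  4.9 -0.2] yaw change world 0.4 -> turn about tool y -0.4
after turn delta [-4.6  4.9 -0.1] x axis [1.   0.03 0.02] z [-0.03  1.   -0.  ]
```

{"api": "move_arm", "payload": {"rows": [[-4,2,0,0,55],[0,0,0,0,45],[0,0,0,0,38],[0,0,0,0,33]]}}

```text
time_s: 3.18
tcp_pos: [0.4684, 0.0572, 0.0592]
orientation: [-1.571, -0.039, 0.004]
contact_force: [-0.8, 0.5, 0.4]
gripper_width: 0.033
```

```bash
python3 go.py 467.2 57.3 57 2
```

```text
t 3.18 tcp [468.4  57.2  59.2] yaw x 1.6 w 33.0 F [-0.8  0.5  0.4] q [-0.03  0.36 -0.57  0.62  0.    1.51] yaxis [ 0.022 -0.    -1.   ]
tool-frame delta now [-1.3  2.2  0.2] yaw change world 0.4 -> turn about tool y -0.4
after turn delta [-1.3  2.2  0.2] x axis [1.   0.03 0.02] z [-0.03  1.   -0.  ]
```

{"api": "move_arm", "payload": {"rows": [[-1,2,0,0,28],[0,0,0,0,20],[0,0,0,0,20],[0,0,0,0,20],[0,-8,0,0,20],[0,-15,0,0,20],[0,-15,0,0,20],[0,-20,0,0,20],[0,-20,0,0,20],[0,0,0,0,20]]}}

```text
time_s: 4.02
tcp_pos: [0.4651, 0.0572, 0.1419]
orientation: [-1.571, -0.039, 0.004]
contact_force: [0.9, 0.7, -1.0]
gripper_width: 0.029
```

```bash
python3 go.py 660 -34 170 0; python3 - <<'E'
from station import manip
import cv2,numpy as np
s=manip.snapshot("wrist"); t=manip.snapshot("scene"); cv2.imwrite("pics/2.png",np.hstack([s["frame"],t["frame"]])[:,:,::-1][:, :].copy()) if 0 else cv2.imwrite("pics/2.png",cv2.resize(np.hstack([s["frame"],t["frame"]]),(800,300))[:,:,::-1])
E
```

```text
t 4.02 tcp [465.1  57.2 141.9] yaw x 1.6 w 29.0 F [ 0.9  0.7 -1. ] q [-0.03  0.24 -0.47  0.83  0.    1.51] yaxis [ 0.022 -0.    -1.   ]
tool-frame delta now [192.9 -23.8 -96.6] yaw change world -1.6 -> turn about tool y 1.6
after turn delta [195.5 -23.8 -91.2] x axis [ 1.   -0.    0.02] z [ 0.  1. -0.]
```

View pics/2.png

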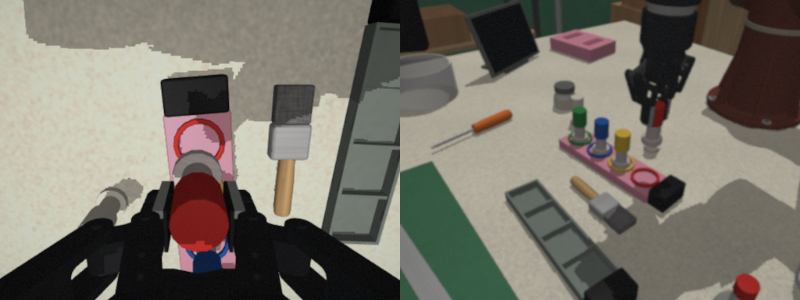

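{"api": "move_arm", "payload": {"rows": [[14,0,-6,0,20],[24,0,-12,0,20],[26,0,-14,0,20],[26,0,-14,0,20],[26,0,-14,0,20],[26,0,-14,0,20],[20,0,-8,0,20],[10,0,-5,0,20],[0,0,0,0,20],[0,0,0,0,20]]}}

```text
time_s: 4.95
tcp_pos: [0.6365, -0.0279, 0.1261]
orientation: [-1.568, -0.021, 0.024]
contact_force: [-0.6, -0.4, -1.9]
gripper_width: 0.0291
```

```bash
python3 go.py 660 -34 100 0;python3 - <<'E'
from station import manip
import cv2,numpy as np
s=manip.snapshot("wrist"); t=manip.snapshot("scene"); cv2.imwrite("pics/3.png",cv2.resize(np.hstack([s["frame"],t["frame"]]),(800,300))[:,:,::-1])
E
```

```text
t 4.95 tcp [636.5 -27.9 126.1] yaw x 1.6 w 29.1 F [-0.6 -0.4 -1.9] q [-0.16  0.57  0.01  1.01  0.    1.38] yaxis [-0.002  0.003 -1.   ]
tool-frame delta now [23.3 26.1 -6.9] yaw change world -1.6 -> turn about tool y 1.6
after turn delta [23.5 26.1 -6.2] x axis [ 1.  0. -0.] z [0. 1. 0.]
```

View pics/3.png

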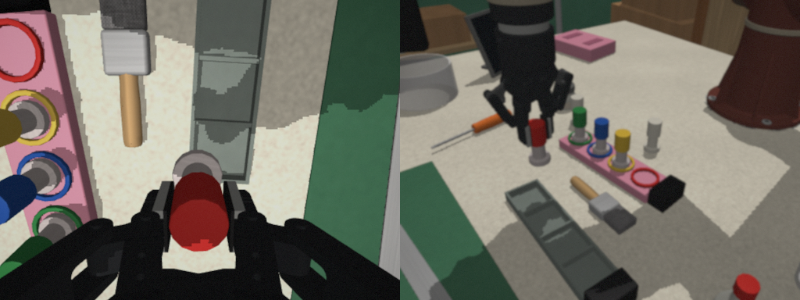

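```bash
python3 - <<'E'
from station import manip
from h import *
s=manip.snapshot("wrist");W=cloud(s);z=W[...,2];x,y=W[...,0],W[...,1]
k=(z>.013)&(z<.021)&(x>.61)&(x<.72)&(y<.2)&(y>-.09)
p=W[k]
for a in np.arange(-.07,.18,.02):
    q=p[(p[:,1]>a)&(p[:,1]<a+.02)]
    if len(q)>10: print(a.round(3),len(q),q[:,0].min().round(4),q[:,0].max().round(4),((q[:,0].min()+q[:,0].max())/2).round(4),q[:,1].min().round(4),np.median(q[:,2]).round(4))
# floors
k=(z<.007)&(z>.0)&(x>.635)&(x<.69)
for yc in(-35,25,85,145):
    kk=k&(abs(y-yc/1000)<.02); print(yc,kk.sum(),np.median(z[kk]).round(4) if kk.any() else 0)
# divider positions along centre line
kk=(z>.013)&(abs(x-.662)<.015)&(y<.2)&(y>-.09)&(z<.021)
yy=np.sort(y[kk]); print(np.histogram(yy,bins=np.arange(-.08,.2,.005)))
E
```

```text
-0.07 256 0.6606 0.6901 0.6753 -0.0675 0.0166
-0.05 151 0.6275 0.6909 0.6592 -0.0499 0.0166
-0.03 282 0.6273 0.6915 0.6594 -0.0299 0.0167
-0.01 708 0.6278 0.6921 0.6599 -0.0099 0.0154
0.01 317 0.6287 0.6928 0.6607 0.0102 0.0167
0.03 345 0.6291 0.6932 0.6612 0.03 0.0167
0.05 825 0.6295 0.6939 0.6617 0.05 0.0155
0.07 399 0.6303 0.6947 0.6625 0.0701 0.0168
0.09 319 0.631 0.6952 0.6631 0.0901 0.0169
-35 2420 0.0028
25 3641 0.0029
85 4466 0.0029
145 0 0
(array([  0,   0,   7,  68,   0,   0,   0,   0,   0,   0,   0,   0,   0,
         0,  74, 142,   0,   0,   0,   0,   0,   0,   0,   0,   0,   0,
        97, 149,   0,   0,   0,   0,   0,   0,   0,   0,   0,   0,   0,
         0,   0,   0,   0,   0,   0,   0,   0,   0,   0,   0,   0,   0,
         0,   0,   0,   0]), array([-8.0000000e-02, -7.5000000e-02, -7.0000000e-02, -6.5000000e-02,
       -6.0000000e-02, -5.5000000e-02, -5.0000000e-02, -4.5000000e-02,
       -4.0000000e-02, -3.5000000e-02, -3.0000000e-02, -2.5000000e-02,
       -2.0000000e-02, -1.5000000e-02, -1.0000000e-02, -5.0000000e-03,
        6.9388939e-17,  5.0000000e-03,  1.0000000e-02,  1.5000000e-02,
        2.0000000e-02,  2.5000000e-02,  3.0000000e-02,  3.5000000e-02,
        4.0000000e-02,  4.5000000e-02,  5.0000000e-02,  5.5000000e-02,
        6.0000000e-02,  6.5000000e-02,  7.0000000e-02,  7.5000000e-02,
        8.0000000e-02,  8.5000000e-02,  9.0000000e-02,  9.5000000e-02,
        1.0000000e-01,  1.0500000e-01,  1.1000000e-01,  1.1500000e-01,
        1.2000000e-01,  1.2500000e-01,  1.3000000e-01,  1.3500000e-01,
        1.4000000e-01,  1.4500000e-01,  1.5000000e-01,  1.5500000e-01,
        1.6000000e-01,  1.6500000e-01,  1.7000000e-01,  1.7500000e-01,
        1.8000000e-01,  1.8500000e-01,  1.9000000e-01,  1.9500000e-01,
        2.0000000e-01]))
```

{"api": "move_arm", "payload": {"rows": [[10,8,-3,0,20],[12,14,-4,0,20],[0,8,0,0,20],[0,0,0,0,20],[0,0,0,0,20]]}}

```text
time_s: 5.52
tcp_pos: [0.6576, -0.0319, 0.0962]
orientation: [-1.568, -0.024, 0.025]
contact_force: [0.4, 0.1, -1.8]
gripper_width: 0.0294
```

```bash
python3 go.py 659.5 -35 42 1.6
```

```text
t 5.52 tcp [657.6 -31.9  96.2] yaw x 1.8 w 29.4 F [ 0.4  0.1 -1.8] q [-0.16  0.64  0.04  0.97  0.    1.38] yaxis [-0.001  0.003 -1.   ]
tool-frame delta now [ 1.9 54.2 -3.3] yaw change world -0.2 -> turn about tool y 0.2
after turn delta [ 1.9 54.2 -3.3] x axis [ 1.    0.03 -0.  ] z [-0.03  1.    0.  ]
```

{"api": "move_arm", "payload": {"rows": [[2,10,-3,0,20],[0,12,0,0,20],[0,12,0,0,20],[0,8,0,0,20],[0,4,0,0,20],[0,0,0,0,20],[0,0,0,0,20]]}}

```text
time_s: 6.1
tcp_pos: [0.6584, -0.0343, 0.0464]
orientation: [-1.568, -0.024, 0.026]
contact_force: [-0.2, -1.0, -0.5]
gripper_width: 0.0292
```

```bash
python3 go.py 659.5 -35 42 1.6; python3 - <<'E'
from station import manip
import cv2,numpy as np
s=manip.snapshot("wrist"); t=manip.snapshot("scene"); cv2.imwrite("pics/4.png",cv2.resize(np.hstack([s["frame"],t["frame"]]),(800,300))[:,:,::-1])
E
```

```text
t 6.1 tcp [658.4 -34.3  46.4] yaw x 1.8 w 29.2 F [-0.2 -1.  -0.5] q [-0.16  0.68 -0.02  0.87  0.    1.37] yaxis [-0.001  0.003 -1.   ]
tool-frame delta now [ 1.1  4.4 -0.7] yaw change world -0.2 -> turn about tool y 0.2
after turn delta [ 1.1  4.4 -0.7] x axis [ 1.    0.03 -0.  ] z [-0.03  1.    0.  ]
```

View pics/4.png

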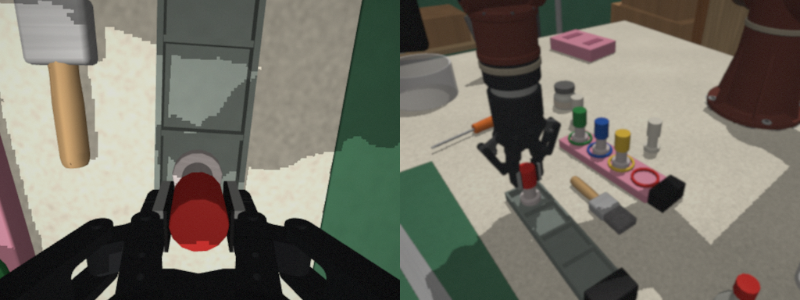

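{"api": "move_arm", "payload": {"rows": [[0,2,0,0,20],[0,2,0,0,20],[0,1,0,0,20],[0,0,0,0,20]]}}

```text
time_s: 6.53
tcp_pos: [0.66, -0.0346, 0.0433]
orientation: [-1.568, -0.027, 0.023]
contact_force: [0.2, -0.0, -1.2]
gripper_width: 0.0294
```

```bash
python3 go.py 659.5 -35 42 1.6
```

```text
t 6.53 tcp [660.  -34.6  43.3] yaw x 1.8 w 29.4 F [ 0.2 -0.  -1.2] q [-0.16  0.69 -0.02  0.86  0.    1.37] yaxis [ 0.003  0.002 -1.   ]
tool-frame delta now [-0.5  1.3 -0.4] yaw change world -0.2 -> turn about tool y 0.2
after turn delta [-0.5  1.3 -0.4] x axis [1.   0.03 0.  ] z [-0.03  1.    0.  ]
```

{"api": "move_arm", "payload": {"rows": [[0,1.5,0,0,20],[0,1.5,0,0,20],[0,1.5,0,0,20]]}}

```text
time_s: 6.78
tcp_pos: [0.6602, -0.0346, 0.043]
orientation: [-1.569, -0.029, 0.022]
contact_force: [-5.3, 1.5, 12.3]
gripper_width: 0.029
```

```bash
python3 go.py 659.5 -35 41 1.6
```

```text
t 6.78 tcp [660.2 -34.6  43. ] yaw x 1.8 w 29.0 F [-5.3  1.5 12.3] q [-0.16  0.69 -0.02  0.86  0.    1.37] yaxis [ 0.004  0.002 -1.   ]
tool-frame delta now [-0.7  2.  -0.4] yaw change world -0.2 -> turn about tool y 0.2
after turn delta [-0.7  2.  -0.4] x axis [1.   0.03 0.  ] z [-0.03  1.    0.  ]
```

Contact is at TCP z=43 mm, 12 N. I release and rise.

{"api": "move_arm", "payload": {"rows": [[0,-0.5,0,0,34],[0,0,0,0,45],[0,0,0,0,55],[0,0,0,0,55],[0,-15,0,0,55],[0,-25,0,0,55],[0,-30,0,0,55],[0,-20,0,0,55],[0,0,0,0,55]]}}

```text
time_s: 7.53
tcp_pos: [0.6589, -0.0346, 0.1356]
orientation: [-1.568, -0.027, 0.024]
contact_force: [1.0, -0.6, 0.7]
gripper_width: 0.0548
```

```bash
python3 go.py 474.9 -3.6 120 1.8; python3 - <<'E'
from station import manip
from m import *
t=manip.snapshot("scene"); cv2.imwrite("pics/5.png",t["frame"][:,:,::-1]); cores(t,'s',.06,.1)
E
```

```text
t 7.53 tcp [658.9 -34.6 135.6] yaw x 1.8 w 54.8 F [ 1.  -0.6  0.7] q [-0.16  0.61  0.09  1.05  0.    1.37] yaxis [ 0.002  0.002 -1.   ]
tool-frame delta now [-182.9   15.3   36.9] yaw change world -0.0 -> turn about tool y 0.0
after turn delta [-183.    15.3   36.8] x axis [1.   0.03 0.  ] z [-0.03  1.    0.  ]
s red 1812 [0.1709 0.0193 0.0851] [331.8   7.6] 344.0
s yellow 481 [0.4782 0.0019 0.0887] [474.8  -2.2] 15.4
s green 340 [ 0.4914 -0.1153  0.0882] [ 489.  -119.3] 13.7
s blue 397 [ 0.4829 -0.0541  0.088 ] [481.2 -58.1] 14.2
```

View pics/5.png

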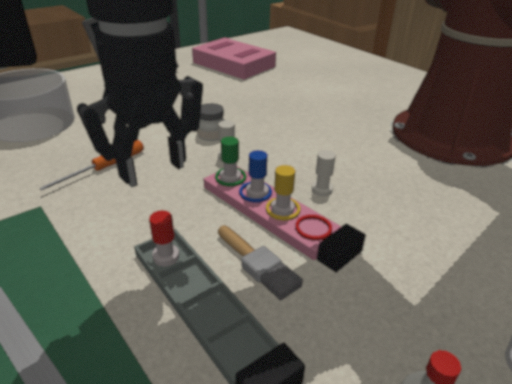

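Red stands in its bay (scene (160,235)). Next is yellow.

{"api": "move_arm", "payload": {"rows": [[-12,0,3,0,55],[-25,0,5,0,55],[-30,0,6,0,55],[-30,0,6,0,55],[-30,0,6,0,55],[-28,2,6,0,55],[-18,4,4,0,55],[-10,4,1,0,55],[0,3,0,0,55],[0,0,0,0,55],[0,0,0,0,55]]}}

```text
time_s: 8.5
tcp_pos: [0.4607, -0.0013, 0.1091]
orientation: [-1.566, -0.017, 0.033]
contact_force: [1.2, -0.6, -0.1]
gripper_width: 0.0551
```

```bash
python3 go.py 474.9 -3.6 57 1.8
```

```text
t 8.5 tcp [460.7  -1.3 109.1] yaw x 1.8 w 55.1 F [ 1.2 -0.6 -0.1] q [-0.16  0.29 -0.5   0.79  0.    1.38] yaxis [-0.01   0.004 -1.   ]
tool-frame delta now [14.6 51.9 -2.9] yaw change world -0.0 -> turn about tool y 0.0
after turn delta [14.6 51.9 -2.9] x axis [ 1.    0.03 -0.01] z [-0.03  1.    0.  ]
```

{"api": "move_arm", "payload": {"rows": [[8,0,-2,0,55],[6,0,-1,0,55],[0,0,0,0,55],[0,0,0,0,55]]}}

```text
time_s: 8.83
tcp_pos: [0.48, -0.0049, 0.1086]
orientation: [-1.566, -0.018, 0.031]
contact_force: [0.4, -0.2, -0.5]
gripper_width: 0.0552
```

```bash
python3 go.py 474.9 -3.6 57 1.8
```

```text
t 8.83 tcp [480.   -4.9 108.6] yaw x 1.8 w 55.2 F [ 0.4 -0.2 -0.5] q [-0.16  0.32 -0.46  0.8   0.    1.38] yaxis [-0.008  0.004 -1.   ]
tool-frame delta now [-4.6 51.6  1.3] yaw change world 0.0 -> turn about tool y -0.0
after turn delta [-4.6 51.6  1.3] x axis [ 1.    0.03 -0.01] z [-0.03  1.    0.  ]
```

{"api": "move_arm", "payload": {"rows": [[-3,10,0.5,0,55],[-2,13,0,0,55],[-2,13,0,0,55],[0,8,0,0,55],[0,4,0,0,55],[0,0,0,0,55],[0,0,0,0,55]]}}

```text
time_s: 9.42
tcp_pos: [0.4766, -0.0052, 0.0594]
orientation: [-1.567, -0.02, 0.028]
contact_force: [-1.0, 0.5, 0.4]
gripper_width: 0.0546
```

```bash
python3 go.py 474.9 -3.6 57 1.8
```

```text
t 9.42 tcp [476.6  -5.2  59.4] yaw x 1.8 w 54.6 F [-1.   0.5  0.4] q [-0.17  0.38 -0.53  0.66  0.    1.37] yaxis [-0.005  0.004 -1.   ]
tool-frame delta now [-1.6  2.4  1.7] yaw change world 0.0 -> turn about tool y -0.0
after turn delta [-1.6  2.4  1.7] x axis [ 1.    0.03 -0.  ] z [-0.03  1.    0.  ]
```

Close, grip and lift. Next target is bay -30 at (661, 25).

{"api": "move_arm", "payload": {"rows": [[-1,1,1.5,0,45],[0,0,0,0,35],[0,0,0,0,28],[0,0,0,0,20],[0,0,0,0,20],[0,0,0,0,20],[0,-8,0,0,20],[0,-15,0,0,20],[0,-18,0,0,20],[0,-18,0,0,20],[0,-16,0,0,20],[0,0,0,0,20]]}}

```text
time_s: 10.42
tcp_pos: [0.4757, -0.0038, 0.1399]
orientation: [-1.567, -0.02, 0.028]
contact_force: [0.9, -0.1, -0.6]
gripper_width: 0.0289
```

```bash
python3 go.py 661 25 130 1.8
```

```text
t 10.42 tcp [475.7  -3.8 139.9] yaw x 1.8 w 28.9 F [ 0.9 -0.1 -0.6] q [-0.16  0.28 -0.43  0.87  0.    1.38] yaxis [-0.005  0.003 -1.   ]
tool-frame delta now [186.1   9.1  23.1] yaw change world 0.0 -> turn about tool y -0.0
after turn delta [186.1   9.1  23. ] x axis [ 1.    0.03 -0.  ] z [-0.03  1.    0.  ]
```

{"api": "move_arm", "payload": {"rows": [[14,0,2,0,20],[24,0,3,0,20],[28,0,3,0,20],[28,0,3,0,20],[28,0,3,0,20],[28,0,3,0,20],[20,0,3,0,20],[12,0,2,0,20],[6,0,0,0,20],[0,0,0,0,20],[0,0,0,0,20]]}}

```text
time_s: 11.33
tcp_pos: [0.6685, 0.0258, 0.1342]
orientation: [-1.567, -0.017, 0.03]
contact_force: [-0.8, -0.3, -1.8]
gripper_width: 0.0292
```

```bash
python3 go.py 661 25 45 1.8
```

```text
t 11.33 tcp [668.5  25.8 134.2] yaw x 1.7 w 29.2 F [-0.8 -0.3 -1.8] q [-0.07  0.63  0.14  1.08  0.    1.47] yaxis [-0.009  0.004 -1.   ]
tool-frame delta now [-6.7 89.3 -0.9] yaw change world 0.1 -> turn about tool y -0.1
after turn delta [-6.7 89.3 -0.9] x axis [ 1.    0.03 -0.01] z [-0.03  1.    0.  ]
```

{"api": "move_arm", "payload": {"rows": [[-4,12,0,0,20],[-4,18,0,0,20],[0,18,0,0,20],[0,16,0,0,20],[0,10,0,0,20],[0,6,0,0,20],[0,0,0,0,20],[0,0,0,0,20]]}}

```text
time_s: 12.0
tcp_pos: [0.6548, 0.0252, 0.0515]
orientation: [-1.567, -0.015, 0.031]
contact_force: [-0.2, -0.1, -0.7]
gripper_width: 0.0288
```

```bash
python3 go.py 661 25 43 1.8; python3 - <<'E'
from station import manip
import cv2,numpy as np
s=manip.snapshot("wrist"); t=manip.snapshot("scene"); cv2.imwrite("pics/6.png",cv2.resize(np.hstack([s["frame"],t["frame"]]),(800,300))[:,:,::-1])
E
```

```text
t 12.0 tcp [654.8  25.2  51.5] yaw x 1.7 w 28.8 F [-0.2 -0.1 -0.7] q [-0.07  0.68 -0.01  0.89  0.    1.47] yaxis [-0.011  0.004 -1.   ]
tool-frame delta now [ 6.3  8.4 -0.4] yaw change world 0.1 -> turn about tool y -0.1
after turn delta [ 6.3  8.4 -0.4] x axis [ 1.    0.03 -0.01] z [-0.03  1.    0.  ]
```

View pics/6.png

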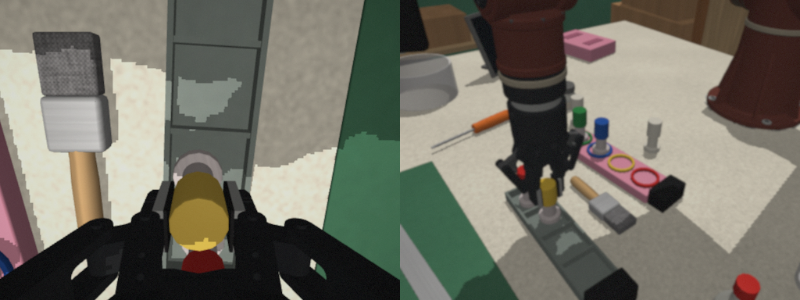

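{"api": "move_arm", "payload": {"rows": [[3,0,0,0,20],[2,2,0,0,20],[0,3,0,0,20],[0,1,0,0,20],[0,0,0,0,20]]}}

```text
time_s: 12.52
tcp_pos: [0.6632, 0.0252, 0.0483]
orientation: [-1.567, -0.019, 0.027]
contact_force: [0.1, -0.3, -2.0]
gripper_width: 0.0287
```

```bash
python3 go.py 661 25 43 1.8
```

```text
t 12.52 tcp [663.2  25.2  48.3] yaw x 1.7 w 28.7 F [ 0.1 -0.3 -2. ] q [-0.07  0.69  0.01  0.89  0.    1.47] yaxis [-0.005  0.003 -1.   ]
tool-frame delta now [-2.2  5.3 -0.2] yaw change world 0.1 -> turn about tool y -0.1
after turn delta [-2.2  5.3 -0.2] x axis [ 1.    0.03 -0.  ] z [-0.03  1.    0.  ]
```

{"api": "move_arm", "payload": {"rows": [[-1,2,0,0,20],[0,2,0,0,20],[0,2,0,0,20],[0,1,0,0,20]]}}

```text
time_s: 12.85
tcp_pos: [0.6625, 0.0252, 0.0434]
orientation: [-1.568, -0.021, 0.025]
contact_force: [-5.4, 0.6, 12.8]
gripper_width: 0.0287
```

```bash
python3 go.py 661 25 43 1.8
```

```text
t 12.85 tcp [662.5  25.2  43.4] yaw x 1.7 w 28.7 F [-5.4  0.6 12.8] q [-0.07  0.7  -0.    0.87  0.    1.47] yaxis [-0.003  0.003 -1.   ]
tool-frame delta now [-1.5  0.4 -0.1] yaw change world 0.1 -> turn about tool y -0.1
after turn delta [-1.5  0.4 -0.1] x axis [ 1.    0.03 -0.  ] z [-0.03  1.    0.  ]
```

Contact at 43 mm. I release and rise.

{"api": "move_arm", "payload": {"rows": [[0,-0.5,0,0,34],[0,0,0,0,45],[0,0,0,0,55],[0,0,0,0,55],[0,-15,0,0,55],[0,-25,0,0,55],[0,-30,0,0,55],[0,-20,0,0,55],[0,0,0,0,55]]}}

```text
time_s: 13.6
tcp_pos: [0.6609, 0.025, 0.1348]
orientation: [-1.567, -0.017, 0.029]
contact_force: [1.2, -0.6, 0.1]
gripper_width: 0.0548
```

```bash
python3 go.py 479.3 -60.5 120 1.8; python3 - <<'E'
from station import manip
from m import *
t=manip.snapshot("scene"); cv2.imwrite("pics/7.png",t["frame"][:,:,::-1]); cores(t,'s',.084,.1);cores(t,'s',.07,.08)
t=manip.snapshot("wrist"); cores(t,'w',.084,.1)
E
```

```text
t 13.6 tcp [660.9  25.  134.8] yaw x 1.7 w 54.8 F [ 1.2 -0.6  0.1] q [-0.07  0.62  0.11  1.07  0.    1.47] yaxis [-0.008  0.003 -1.   ]
tool-frame delta now [-183.9   15.9  -80.2] yaw change world 0.1 -> turn about tool y -0.1
after turn delta [-184.1   15.9  -79.8] x axis [ 1.    0.03 -0.01] z [-0.03  1.    0.  ]
s red 554 [0.0576 0.0313 0.095 ] [41.4 23.5] 82.4
s yellow 0
s green 109 [ 0.4862 -0.1168  0.0917] [ 488.6 -118.5] 12.8
s blue 184 [ 0.4799 -0.0573  0.0917] [479.7 -57.9] 12.9
s red 630 [ 0.3651 -0.0013  0.0765] [331.7   1.1] 342.9
s yellow 383 [0.662  0.0269 0.076 ] [662.1  26.2] 14.8
s green 72 [ 0.4939 -0.1106  0.0769] [ 493.  -112.4] 10.7
s blue 89 [ 0.4862 -0.0505  0.077 ] [483.7 -52.7] 11.6
w red 0
w yellow 0
w green 0
w blue 87 [ 0.4932 -0.0621  0.0871] [492.4 -61.9] 6.5
```

View pics/7.png

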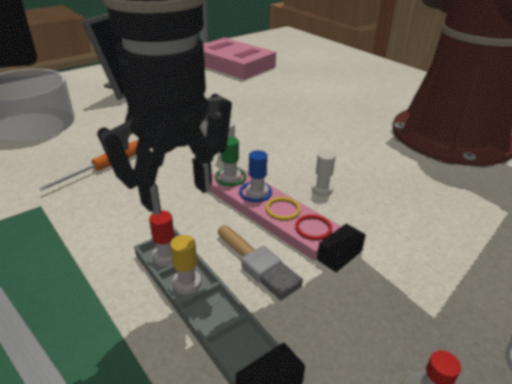

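{"api": "move_arm", "payload": {"rows": [[-12,0,-5,0,55],[-25,-2,-12,0,55],[-28,-2,-13,0,55],[-28,-2,-13,0,55],[-28,0,-13,0,55],[-26,0,-12,0,55],[-16,0,-8,0,55],[-8,0,-4,0,55],[-3,0,0,0,55],[0,0,0,0,55],[0,0,0,0,55]]}}

```text
time_s: 14.62
tcp_pos: [0.4712, -0.0601, 0.1243]
orientation: [-1.562, 0.001, 0.048]
contact_force: [-0.1, -0.5, 1.5]
gripper_width: 0.0554
```

```bash
python3 go.py 479.3 -60.5 57 1.8;  python3 - <<'E'
from station import manip
from m import *
t=manip.snapshot("wrist"); cores(t,'w',.084,.1); cv2.imwrite("pics/8.png",t["frame"][:,:,::-1])
E
```

```text
t 14.62 tcp [471.2 -60.1 124.3] yaw x 1.7 w 55.4 F [-0.1 -0.5  1.5] q [-0.28  0.32 -0.42  0.87 -0.    1.26] yaxis [-0.032  0.008 -0.999]
tool-frame delta now [10.2 67.  -1.2] yaw change world 0.1 -> turn about tool y -0.1
after turn delta [10.2 67.  -1.2] x axis [ 1.    0.03 -0.03] z [-0.03  1.    0.01]
w red 0
w yellow 0
w green 1691 [ 0.4878 -0.1216  0.091 ] [ 482.7 -103.4] 32.7
w blue 2035 [ 0.4788 -0.0605  0.0911] [479.  -60.6] 14.4
```

{"api": "move_arm", "payload": {"rows": [[3,10,-1,0,55],[3,16,0,0,55],[0,16,0,0,55],[0,14,0,0,55],[0,6,0,0,55],[0,3,0,0,55],[0,0,0,0,55],[0,0,0,0,55]]}}

```text
time_s: 15.33
tcp_pos: [0.4812, -0.0586, 0.0523]
orientation: [-1.562, -0.004, 0.05]
contact_force: [0.3, 0.0, 0.3]
gripper_width: 0.0548
```

```bash
python3 go.py 479.2 -60.5 58 1.8
```

```text
t 15.33 tcp [481.2 -58.6  52.3] yaw x 2.0 w 54.8 F [0.3 0.  0.3] q [-0.27  0.42 -0.49  0.69  0.    1.26] yaxis [-0.03   0.008 -1.   ]
tool-frame delta now [-2.2 -5.6 -1.8] yaw change world -0.2 -> turn about tool y 0.2
after turn delta [-2.2 -5.6 -1.8] x axis [ 1.    0.03 -0.03] z [-0.03  1.    0.01]
```

{"api": "move_arm", "payload": {"rows": [[-2,-5,-1.5,0,45],[0,0,0,0,38],[0,0,0,0,30],[0,0,0,0,20],[0,0,0,0,20],[0,0,0,0,20],[0,-8,0,0,20],[0,-15,0,0,20],[0,-18,0,0,20],[0,-18,0,0,20],[0,-16,0,0,20],[0,0,0,0,20]]}}

```text
time_s: 16.33
tcp_pos: [0.4818, -0.0611, 0.1401]
orientation: [-1.562, -0.006, 0.049]
contact_force: [1.2, -0.6, -1.3]
gripper_width: 0.0292
```

```bash
python3 go.py 662.6 85 130 1.8
```

```text
t 16.33 tcp [481.8 -61.1 140.1] yaw x 2.0 w 29.2 F [ 1.2 -0.6 -1.3] q [-0.28  0.31 -0.38  0.91 -0.    1.26] yaxis [-0.028  0.008 -1.   ]
tool-frame delta now [186.    6.2 139.7] yaw change world -0.2 -> turn about tool y 0.2
after turn delta [185.5   6.2 140.3] x axis [ 1.    0.03 -0.03] z [-0.03  1.    0.01]
```

{"api": "move_arm", "payload": {"rows": [[14,-3,10,0,20],[24,-2,19,0,20],[28,0,22,0,20],[28,0,22,0,20],[28,0,22,0,20],[26,0,20,0,20],[18,0,14,0,20],[10,0,7,0,20],[4,0,2,0,20],[0,0,0,0,20],[0,0,0,0,20]]}}

```text
time_s: 17.25
tcp_pos: [0.6619, 0.0897, 0.1368]
orientation: [-1.563, -0.001, 0.05]
contact_force: [-0.4, 0.1, -1.6]
gripper_width: 0.0287
```

```bash
python3 go.py 662.6 85 45 1.8
```

```text
t 17.25 tcp [661.9  89.7 136.8] yaw x 1.8 w 28.7 F [-0.4  0.1 -1.6] q [0.02 0.65 0.17 1.12 0.01 1.56] yaxis [-0.031  0.007 -0.999]
tool-frame delta now [ 3.4 91.7 -5.5] yaw change world -0.0 -> turn about tool y 0.0
after turn delta [ 3.4 91.7 -5.5] x axis [ 1.    0.03 -0.03] z [-0.03  1.    0.01]
```

{"api": "move_arm", "payload": {"rows": [[1,12,-2,0,20],[1,18,-2,0,20],[1,18,0,0,20],[0,16,0,0,20],[0,10,0,0,20],[0,6,0,0,20],[0,0,0,0,20],[0,0,0,0,20]]}}

```text
time_s: 17.92
tcp_pos: [0.6577, 0.0798, 0.0559]
orientation: [-1.564, 0.005, 0.046]
contact_force: [-0.2, 0.2, -0.2]
gripper_width: 0.0293
```

```bash
python3 go.py 662.6 85 43 1.8; python3 - <<'E'
from station import manip
import cv2,numpy as np
s=manip.snapshot("wrist"); t=manip.snapshot("scene"); cv2.imwrite("pics/9.png",cv2.resize(np.hstack([s["frame"],t["frame"]]),(800,300))[:,:,::-1])
E
```

```text
t 17.92 tcp [657.7  79.8  55.9] yaw x 1.5 w 29.3 F [-0.2  0.2 -0.2] q [0.01 0.7  0.05 0.95 0.01 1.55] yaxis [-0.032  0.006 -0.999]
tool-frame delta now [ 5.5 12.7  5. ] yaw change world 0.3 -> turn about tool y -0.3
after turn delta [ 5.5 12.7  5. ] x axis [ 1.    0.03 -0.03] z [-0.03  1.    0.01]
```

View pics/9.png

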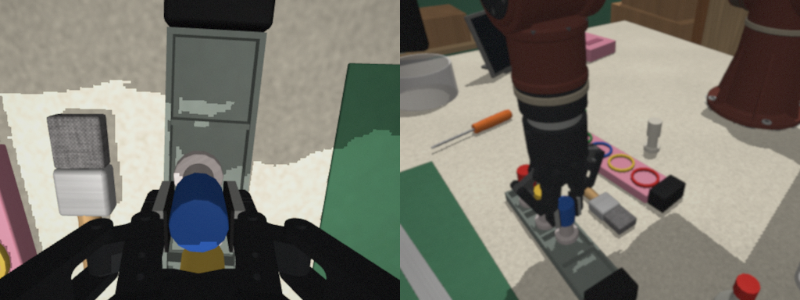

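{"api": "move_arm", "payload": {"rows": [[2,0,2,0,20],[1,2,2,0,20],[0,3,0,0,20],[0,3,0,0,20],[0,0,0,0,20],[0,0,0,0,20]]}}

```text
time_s: 18.52
tcp_pos: [0.6634, 0.0851, 0.0504]
orientation: [-1.564, -0.0, 0.042]
contact_force: [0.7, -0.0, -1.5]
gripper_width: 0.0289
```

```bash
python3 go.py 662.6 85 43 1.8
```

```text
t 18.52 tcp [663.4  85.1  50.4] yaw x 1.5 w 28.9 F [ 0.7 -0.  -1.5] q [0.02 0.72 0.06 0.94 0.01 1.56] yaxis [-0.026  0.006 -1.   ]
tool-frame delta now [-0.6  7.4 -0.1] yaw change world 0.3 -> turn about tool y -0.3
after turn delta [-0.6  7.4 -0.1] x axis [ 1.    0.03 -0.03] z [-0.03  1.    0.01]
```

{"api": "move_arm", "payload": {"rows": [[0,3,0,0,20],[0,2,0,0,20],[0,2,0,0,20],[0,1.5,0,0,20],[0,0,0,0,20]]}}

```text
time_s: 18.93
tcp_pos: [0.6636, 0.0852, 0.0436]
orientation: [-1.564, -0.002, 0.04]
contact_force: [-0.5, -0.8, -1.8]
gripper_width: 0.0289
```

```bash
python3 go.py 662.6 85 43 1.8
```

```text
t 18.93 tcp [663.6  85.2  43.6] yaw x 1.5 w 28.9 F [-0.5 -0.8 -1.8] q [0.02 0.72 0.05 0.92 0.01 1.56] yaxis [-0.025  0.006 -1.   ]
tool-frame delta now [-0.9  0.7 -0.2] yaw change world 0.3 -> turn about tool y -0.3
after turn delta [-0.9  0.7 -0.1] x axis [ 1.    0.03 -0.02] z [-0.03  1.    0.01]
```

{"api": "move_arm", "payload": {"rows": [[0,1.5,0,0,20],[0,1.5,0,0,20],[0,1.5,0,0,20]]}}

```text
time_s: 19.18
tcp_pos: [0.6639, 0.0852, 0.0431]
orientation: [-1.564, -0.004, 0.039]
contact_force: [-6.6, -0.1, 17.1]
gripper_width: 0.0293
```

```bash
python3 go.py 662.6 85 43 1.8
```

```text
t 19.18 tcp [663.9  85.2  43.1] yaw x 1.5 w 29.3 F [-6.6 -0.1 17.1] q [0.02 0.72 0.05 0.92 0.01 1.56] yaxis [-0.022  0.006 -1.   ]
tool-frame delta now [-1.3  0.1 -0.1] yaw change world 0.3 -> turn about tool y -0.3
after turn delta [-1.3  0.1 -0.1] x axis [ 1.    0.03 -0.02] z [-0.03  1.    0.01]
```

Contact. I release and rise, then go to green.

{"api": "move_arm", "payload": {"rows": [[0,-0.5,0,0,34],[0,0,0,0,45],[0,0,0,0,55],[0,0,0,0,55],[0,-15,0,0,55],[0,-25,0,0,55],[0,-30,0,0,55],[0,-20,0,0,55],[0,0,0,0,55]]}}

```text
time_s: 19.93
tcp_pos: [0.6639, 0.0844, 0.1328]
orientation: [-1.564, 0.002, 0.043]
contact_force: [1.0, -0.2, 0.1]
gripper_width: 0.055
```

```bash
python3 go.py 487.8 -121.4 120 1.8; python3 - <<'E'
from station import manip
from m import *
t=manip.snapshot("scene"); cv2.imwrite("pics/10.png",t["frame"][:,:,::-1]); cores(t,'s',.073,.08)
E
```

```text
t 19.93 tcp [663.9  84.4 132.8] yaw x 1.5 w 55.0 F [ 1.  -0.2  0.1] q [0.01 0.65 0.16 1.11 0.01 1.56] yaxis [-0.029  0.006 -1.   ]
tool-frame delta now [-181.    16.7 -201.1] yaw change world 0.3 -> turn about tool y -0.3
after turn delta [-182.    16.7 -200.3] x axis [ 1.    0.03 -0.03] z [-0.03  1.    0.01]
s red 265 [0.0668 0.0307 0.078 ] [332.   39.7] 337.4
s yellow 172 [0.6617 0.0317 0.076 ] [661.8  27.4] 14.3
s green 14 [ 0.4899 -0.1075  0.0779] [ 490.3 -108. ] 2.8
s blue 399 [0.6633 0.0861 0.0761] [663.6  86.1] 14.1
```

View pics/10.png

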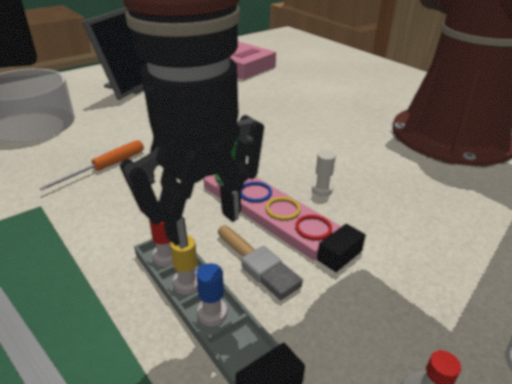

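{"api": "move_arm", "payload": {"rows": [[-10,-2,-11,0,55],[-20,-2,-22,0,55],[-23,-2,-27,0,55],[-24,0,-27,0,55],[-24,0,-27,0,55],[-24,0,-27,0,55],[-22,0,-24,0,55],[-14,0,-16,0,55],[-8,0,-9,0,55],[-3,0,-4,0,55],[0,0,0,0,55],[0,0,0,0,55]]}}

```text
time_s: 20.98
tcp_pos: [0.4831, -0.1189, 0.1272]
orientation: [-1.559, 0.012, 0.057]
contact_force: [0.2, 0.2, -0.0]
gripper_width: 0.0551
```

```bash
python3 go.py 487.8 -121.4 58 1.8;  python3 - <<'E'
from station import manip
from m import *
t=manip.snapshot("wrist"); cores(t,'w',.084,.1)
E
```

```text
t 20.98 tcp [ 483.1 -118.9  127.2] yaw x 1.6 w 55.1 F [ 0.2  0.2 -0. ] q [-0.38  0.36 -0.34  0.91 -0.01  1.16] yaxis [-0.044  0.01  -0.999]
tool-frame delta now [ 7.7 68.9 -3.5] yaw change world 0.2 -> turn about tool y -0.2
after turn delta [ 7.7 68.9 -3.5] x axis [ 1.    0.03 -0.04] z [-0.03  1.    0.01]
w red 0
w yellow 0
w green 1933 [ 0.4877 -0.1218  0.0911] [ 487.6 -121.4] 14.6
w blue 0
```

{"api": "move_arm", "payload": {"rows": [[2,10,-2,0,55],[2,15,-2,0,55],[0,15,0,0,55],[0,13,0,0,55],[0,6,0,0,55],[0,3,0,0,55],[0,0,0,0,55],[0,0,0,0,55]]}}

```text
time_s: 21.7
tcp_pos: [0.4893, -0.1177, 0.0584]
orientation: [-1.559, 0.004, 0.063]
contact_force: [-0.1, 0.0, 0.5]
gripper_width: 0.0551
```

```bash
python3 go.py 487.7 -121.4 58 1.8
```

```text
t 21.7 tcp [ 489.3 -117.7   58.4] yaw x 2.2 w 55.1 F [-0.1  0.   0.5] q [-0.38  0.45 -0.41  0.75 -0.01  1.16] yaxis [-0.043  0.011 -0.999]
tool-frame delta now [-1.7  0.4 -3.7] yaw change world -0.4 -> turn about tool y 0.4
after turn delta [-1.7  0.4 -3.7] x axis [ 1.    0.03 -0.04] z [-0.03  1.    0.01]
```

{"api": "move_arm", "payload": {"rows": [[-2,0,-3,0,48],[0,0,0,0,40],[0,0,0,0,32],[0,0,0,0,20],[0,0,0,0,20],[0,0,0,0,20],[0,-8,0,0,20],[0,-15,0,0,20],[0,-18,0,0,20],[0,-18,0,0,20],[0,-16,0,0,20],[0,0,0,0,20]]}}

```text
time_s: 22.7
tcp_pos: [0.4907, -0.1219, 0.1402]
orientation: [-1.559, 0.004, 0.062]
contact_force: [1.4, -0.8, -0.3]
gripper_width: 0.0289
```

```bash
python3 go.py 664.5 145 135 1.8; python3 - <<'E'
from station import manip
import cv2,numpy as np
s=manip.snapshot("wrist"); t=manip.snapshot("scene"); cv2.imwrite("pics/11.png",cv2.resize(np.hstack([s["frame"],t["frame"]]),(800,300))[:,:,::-1])
E
```

```text
t 22.7 tcp [ 490.7 -121.9  140.2] yaw x 2.2 w 28.9 F [ 1.4 -0.8 -0.3] q [-0.38  0.36 -0.31  0.95 -0.01  1.15] yaxis [-0.042  0.01  -0.999]
tool-frame delta now [183.7   0.6 260.2] yaw change world -0.4 -> turn about tool y 0.4
after turn delta [182.1   0.6 261.3] x axis [ 1.    0.03 -0.04] z [-0.03  1.    0.01]
```

View pics/11.png

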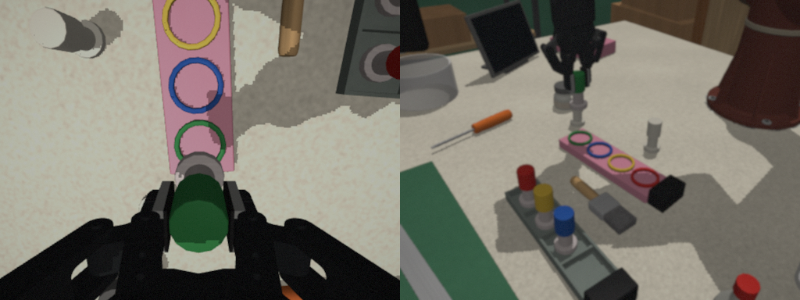

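{"api": "move_arm", "payload": {"rows": [[4,-4,16,0,20],[8,-4,30,0,20],[14,-3,34,0,20],[18,0,34,0,20],[22,0,34,0,20],[26,0,34,0,20],[28,0,32,0,20],[26,0,22,0,20],[20,0,14,0,20],[10,0,6,0,20],[0,0,0,0,20],[0,0,0,0,20]]}}

```text
time_s: 23.8
tcp_pos: [0.6519, 0.1506, 0.1262]
orientation: [-1.558, 0.025, 0.078]
contact_force: [-1.5, -0.1, -1.8]
gripper_width: 0.0292
```

```bash
python3 go.py 663.5 145 55 1.8
```

```text
t 23.8 tcp [651.9 150.6 126.2] yaw x 2.0 w 29.2 F [-1.5 -0.1 -1.8] q [0.11 0.69 0.21 1.16 0.02 1.65] yaxis [-0.066  0.011 -0.998]
tool-frame delta now [16.  70.2 -7. ] yaw change world -0.2 -> turn about tool y 0.2
after turn delta [16.  70.2 -6.9] x axis [ 1.    0.03 -0.07] z [-0.03  1.    0.01]
```

{"api": "move_arm", "payload": {"rows": [[3,8,-2,0,20],[3,12,-2,0,20],[3,14,0,0,20],[3,10,0,0,20],[3,6,0,0,20],[0,3,0,0,20],[0,0,0,0,20],[0,0,0,0,20]]}}

```text
time_s: 24.47
tcp_pos: [0.6593, 0.1416, 0.0642]
orientation: [-1.559, 0.035, 0.08]
contact_force: [0.4, 0.1, -1.7]
gripper_width: 0.0288
```

```bash
python3 go.py 666 145 45 1.8
```

```text
t 24.47 tcp [659.3 141.6  64.2] yaw x 1.7 w 28.8 F [ 0.4  0.1 -1.7] q [0.1  0.75 0.16 1.05 0.02 1.64] yaxis [-0.073  0.01  -0.997]
tool-frame delta now [ 8.2 18.7  3. ] yaw change world 0.1 -> turn about tool y -0.1
after turn delta [ 8.2 18.7  3. ] x axis [ 1.    0.03 -0.07] z [-0.03  1.    0.01]
```

{"api": "move_arm", "payload": {"rows": [[2,0,1,0,20],[2,0,1,0,20],[1,0,0,0,20],[1,0,0,0,20],[0,0,0,0,20],[0,0,0,0,20]]}}

```text
time_s: 24.97
tcp_pos: [0.6673, 0.1443, 0.0665]
orientation: [-1.559, 0.031, 0.077]
contact_force: [0.4, 0.5, -1.8]
gripper_width: 0.0293
```

```bash
python3 go.py 666 145 45 1.8; python3 - <<'E'
from station import manip
import cv2,numpy as np
s=manip.snapshot("wrist"); t=manip.snapshot("scene"); cv2.imwrite("pics/12.png",cv2.resize(np.hstack([s["frame"],t["frame"]]),(800,300))[:,:,::-1])
E
```

```text
t 24.97 tcp [667.3 144.3  66.5] yaw x 1.7 w 29.3 F [ 0.4  0.5 -1.8] q [0.1  0.76 0.19 1.07 0.02 1.64] yaxis [-0.069  0.01  -0.998]
tool-frame delta now [ 0.2 21.6  0.4] yaw change world 0.1 -> turn about tool y -0.1
after turn delta [ 0.2 21.6  0.4] x axis [ 1.    0.03 -0.07] z [-0.03  1.    0.01]
```

View pics/12.png

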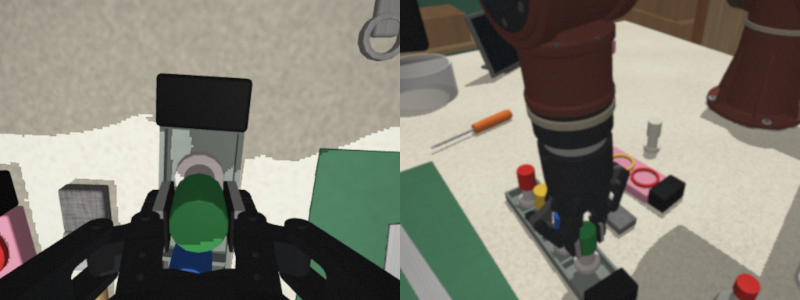

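{"api": "move_arm", "payload": {"rows": [[0,3,0,0,20],[0.5,3,0,0,20],[0.5,3,0,0,20],[0.5,3,0,0,20],[0.5,2,0,0,20],[0,2,0,0,20],[0,1,0,0,20],[0,0,0,0,20]]}}

```text
time_s: 25.73
tcp_pos: [0.6674, 0.1445, 0.0467]
orientation: [-1.559, 0.033, 0.078]
contact_force: [1.0, -0.2, -0.7]
gripper_width: 0.0289
```

```bash
python3 go.py 666 145 43 1.8
```

```text
t 25.73 tcp [667.4 144.5  46.7] yaw x 1.7 w 28.9 F [ 1.  -0.2 -0.7] q [0.1  0.78 0.17 1.03 0.02 1.64] yaxis [-0.071  0.01  -0.997]
tool-frame delta now [-1.1  3.8  0.5] yaw change world 0.1 -> turn about tool y -0.1
after turn delta [-1.1  3.8  0.5] x axis [ 1.    0.03 -0.07] z [-0.03  1.    0.01]
```

{"api": "move_arm", "payload": {"rows": [[0,1.5,0,0,20],[0,1.5,0,0,20],[0,1.5,0,0,20],[0,1,0,0,20]]}}

```text
time_s: 26.07
tcp_pos: [0.6674, 0.1446, 0.0444]
orientation: [-1.559, 0.031, 0.076]
contact_force: [-2.6, -0.8, 4.2]
gripper_width: 0.0289
```

```bash
python3 go.py 666 145 43 1.8
```

```text
t 26.07 tcp [667.4 144.6  44.4] yaw x 1.7 w 28.9 F [-2.6 -0.8  4.2] q [0.1  0.78 0.17 1.02 0.02 1.64] yaxis [-0.069  0.01  -0.998]
tool-frame delta now [-1.3  1.5  0.4] yaw change world 0.1 -> turn about tool y -0.1
after turn delta [-1.3  1.5  0.4] x axis [ 1.    0.03 -0.07] z [-0.03  1.    0.01]
```

{"api": "move_arm", "payload": {"rows": [[0,1.5,0,0,20],[0,1,0,0,32],[0,0,0,0,36],[0,0,0,0,45],[0,0,0,0,55],[0,0,0,0,55]]}}

```text
time_s: 26.57
tcp_pos: [0.6681, 0.1447, 0.0443]
orientation: [-1.559, 0.029, 0.074]
contact_force: [0.7, 0.0, 0.0]
gripper_width: 0.0548
```

```bash
python3 go.py 666 145 150 1.8; python3 - <<'E'
from station import manip
from m import *
s=manip.snapshot("wrist"); t=manip.snapshot("scene"); cv2.imwrite("pics/13.png",cv2.resize(np.hstack([s["frame"],t["frame"]]),(800,300))[:,:,::-1])
E
```

```text
t 26.57 tcp [668.1 144.7  44.3] yaw x 1.7 w 54.8 F [0.7 0.  0. ] q [0.1  0.78 0.16 1.02 0.02 1.64] yaxis [-0.066  0.01  -0.998]
tool-frame delta now [  -9.  -105.3    1.6] yaw change world 0.1 -> turn about tool y -0.1
after turn delta [  -9.  -105.3    1.7] x axis [ 1.    0.03 -0.07] z [-0.03  1.    0.01]
```

View pics/13.png

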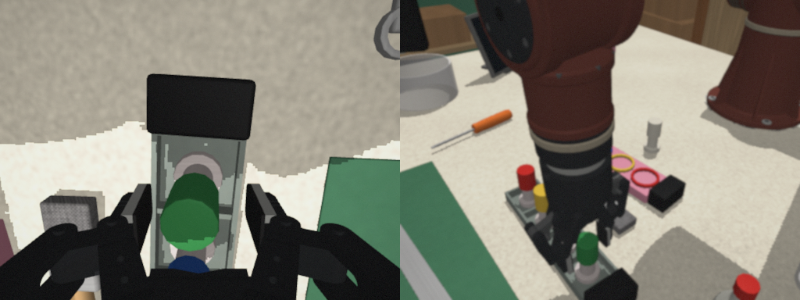

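{"api": "move_arm", "payload": {"rows": [[0,-10,0,0,55],[-1,-15,0,0,55],[-2,-20,0,0,55],[-2,-25,0,0,55],[-5,-25,0,0,55],[-20,-20,0,0,55],[-35,-15,10,0,55],[-40,-5,10,0,55],[-40,-5,10,0,55],[-40,0,5,0,55],[-20,0,0,0,55],[0,0,0,0,55]]}}

```text
time_s: 27.67
tcp_pos: [0.4651, 0.1723, 0.2104]
orientation: [-1.557, 0.027, 0.069]
contact_force: [1.5, 1.2, 0.6]
gripper_width: 0.0551
```

```bash
python3 go.py; python3 - <<'E'
from station import manip
from m import *
for n in("scene","top"):
    t=manip.snapshot(n); W=cloud(t); m=(W[...,0]>.6)&(W[...,0]<.72)&(W[...,1]>-.1)&(W[...,1]<.2); t2=dict(t); t2["depth"]=np.where(m,t["depth"],0); cores(t2,n,.072,.082); cv2.imwrite(f"pics/14{n}.png",t["frame"][:,:,::-1])
E
```

```text
t 27.67 tcp [465.1 172.3 210.4] yaw x 1.6 w 55.1 F [1.5 1.2 0.6] q [ 0.19  0.3  -0.21  1.13  0.02  1.74] yaxis [-0.061  0.012 -0.998]
scene red 273 [ 0.6591 -0.0324  0.0759] [659.2 -32.8] 13.8
scene yellow 357 [0.6616 0.0267 0.076 ] [661.6  26.4] 14.2
scene green 518 [0.6664 0.1453 0.0761] [665.8 144.7] 14.3
scene blue 419 [0.6636 0.0865 0.0761] [662.   85.9] 14.3
top red 251 [ 0.659  -0.0359  0.0769] [659.3 -36.1] 14.1
top yellow 251 [0.6612 0.0233 0.0769] [661.3  23.2] 14.6
top green 242 [0.6643 0.1422 0.0768] [664.5 141.6] 13.9
top blue 245 [0.6619 0.0834 0.0769] [661.8  83.1] 14.3
```

View pics/14scene.png

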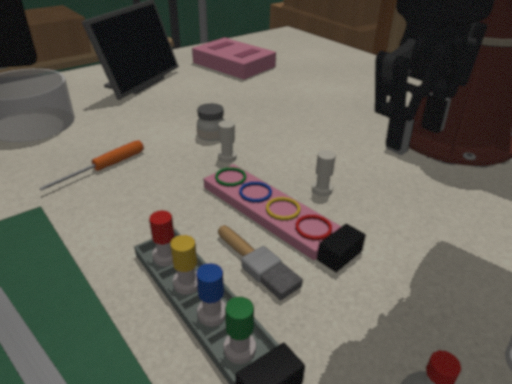

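View pics/14top.png

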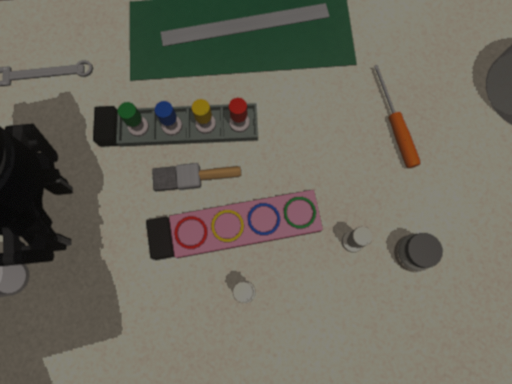

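All four stand on their bay floors: head tops are at 76–77 mm, and 4+72=76 is expected. They lie within about 3 mm of the bay centres. The gripper is clear.

{"api": "move_arm", "payload": {"rows": [[0,0,0,0,55],[0,0,0,0,55],[0,0,0,0,55]]}}

```text
time_s: 28.02
tcp_pos: [0.4721, 0.172, 0.2105]
orientation: [-1.557, 0.025, 0.064]
contact_force: [0.0, 0.4, 0.4]
gripper_width: 0.0547
```

```bash
python3 -c "
from station import manip
print(manip.job_done())"
```

```text
the job is handed in; nothing more can be done
None
```

I moved all four cores into the tray in reverse order and handed the job in at about 28 s: red in bay -90, yellow in -30, blue in +30 and green in +90, beside the tray's black block. `job_done()` reports no verdict.

- **Last checks:** the scene and top cameras both show every core upright, with head tops at 76–77 mm where 76 mm is expected. Each is within about 3 mm of its bay centre, against the 13 mm allowed. The gripper was open and well clear.
- **Disagreement:** the two cameras differ by about 3 mm in y, close to their 2 mm calibration. The wrist camera agreed with their average before the picks.
- **Tool tilt:** the tool drifted to about 0.07 rad off vertical while carrying green. That core still came to stand flat.

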